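Ready the glue over a thumb slug

ROBOT

A 6-joint arm with a two-finger parallel gripper is mounted at the origin on a cart in front of the work surface, level with it; the furniture and walls round the work are solid. World frame = base frame: x ahead of the robot, y to its left, z up, the work surface at z = 0. Lengths are in mm, angles in degrees, forces in N, time in s.
With the tool pointing down it reaches from about 300 to 850 mm from the base axis. Payload 4.2 kg.
Tool frame: the origin (TCP) lies on the centre line of the jaws, within the pads' length; the fingertips stand 14 mm ahead of it and the grasp point (between the pads) lies 5 mm behind it; z points along the fingers, y is the line along which they close (so a half turn about z gives the same grasp; the last joint's range is limited). The gripper opens to 91 mm and grips with 3 to 60 N. Pads are 32 mm wide; open, the fingers measure 118 mm over their backs; the gripper's body (76 mm by 178 mm) begins 60 mm behind the grasp point.
Start: joints at [-69.5, 18.312, 89.639, -0, 72.044, -1.146], TCP at [212.108, -534.464, 227.976] pointing down, gripper open.
Joint ranges: [-177.97, 177.97], [-48.28, 115.42], [12.27, 149.76], [-77.06, 257.06], [2.81, 150.46], [-146.56, 146.56]. Speed limits (degrees/s): [147.25, 147.25, 180, 180, 180, 180].

INTERFACE

Orientations are given as [roll, pitch, yaw] about the fixed x, y, z axes, in that order (R = Rz(yaw) Ry(pitch) Rx(roll)).
In Python, from workcell import env gives the robot as it stands.
- The arm moves only by the tool arm_command, never from a script. Its argument "motion" is a list of rows, each an object with "offset": the shift along the tool's x, y, z in m, a list of three; "spin": the turn about the tool's z in rad. In form: [{"offset": [tx, ty, tz], "spin": spin}, ...]. A call has 1 to 5 rows; each row shifts and turns the commanded pose from where the row before left it, along the tool's axes as they then stand; what a row does not reach is not made up. A row lasts 1/8 s, in which the tool goes at most 62.5 mm and 10.7 degrees, less where a joint would pass 70% of its speed; a pose out of reach is approached as far as the arm can. A call with a gripper value outside its range is refused whole. "jaw" is the finger opening in m, from 0 to 0.0912, set as the call begins (left out, the last holds). The fingers move at their own pace and stop on an object; "newtons" is the grip in N (left out, the last holds). Time passes only in rows, so rows that do not move let the fingers close. It gives the time, the measured TCP pose, the force, the opening and the grip force at its end, in the units of the state.
- env.state(): the state, without advancing time (a new reading comes with each control period).
- env.grab_frame(name): name is "scene" or "top"; returns (picture, depth): 400x640x3 uint8, blue, green, red; 400x640 float32, mm along the optical axis (not along the pixel's ray), 0 where there is no reading.
- env.camera_model(name): a dict with "fx", "fy", "cx", "cy" (pixels), "k1" (the pictures are not rectified: a ray, as slopes to the right and down, at radius r is drawn at 1 + k1 r^2 times it, then the intrinsics apply), "eye" and "rotation" of the camera in the world. Camera axes: x right, y down, z forward; pixel columns grow to the right and rows downward; lengths in mm; the calibration is good to about 2 mm. A picture is of the moment at which its call begins. camera_model takes no time and is no camera call.
- env.job_done(): hands the job in; it is judged then, once.
Trained networks look in the newest picture that a camera, given by its name, has taken for a name from the list of things; names that differ only in an ending like _2 or _b are one class to them, and where a whole thing is asked for, a point or a joint stands for the part that bears it (a point fixed in the world has none). Each returns a list of dicts, best first, with "score" (0 to 1); they miss things now and then, are a little off and sometimes report something else, mostly with a low value. They report only what shows in the picture. A call takes as long as a camera call.
- env.boxes_of(camera, target): "bbox" ([left, top, right, bottom] in pixels, round what is visible of it).
- env.pinpoint(camera, target): "location" ([column, row] in pixels: a listed point, or the origin of a listed thing).
The state is a dict: "time_s": time; "qpos": joint angles; "qvel": joint speeds; "effort": joint torques, N m; "ee_pos": TCP position; "ee_rot": TCP orientation; "force": force on the tool from outside, world axes, zero at the start; "torque": the same for the moment, N m; "gripper_width": finger opening in mm; "gripper_force": force on a finger pad.
Only numpy, scipy, OpenCV 4.12 (cv2) and the standard library are available. Lean on these libraries where they do the work, as an engineer would, in place of code of your own. Each camera call takes 0.05 s, during which the arm holds its last target. There are 200 camera calls.

TASK

Draw the white glue bottle out of its sloping bench holder, turn it so that its nozzle points straight down, and hold it still in the air with the tip centred about two centimetres above the open mouth of the black slug tube, ready to glue it. Finish while still holding the bottle there. Do not let the bottle touch the slug, and leave the black slug, the white and blue slugs and the polish tin standing where they are.

Things in the scene. Friction and masses are not known exactly. Their poses are not given: they have to be found in the camera images.
- glue: White glue bottle, blue nozzle, 112 mm long, 90 g: body 32 mm in diameter and 76 mm long, nozzle 36 mm long, at most 19 mm thick. Origin at the centre of its flat base, z from base to nozzle. It starts nozzle first in the holder's sleeve (2 mm play), z pointing 35 degrees below level, 55 mm of the body sticking out; it pulls out along its axis, base first, clear after 60 mm.
- nozzle (a point): Tip of the bottle's nozzle, on the bottle's axis 112 mm from its base; axes as the bottle's.
- holder: Fixed holder: grey foot plate 125 x 75 x 8 mm (x -72 to 53 mm), two low supports, and an orange sleeve of 44 mm outer diameter, 36 mm bore, 62 mm long, closed below, sloping 35 degrees. Origin on the worktop near the foot's centre, z up; x is the level direction in which the sleeve rises and opens. The bottle's base is at x = 67 mm, 100 mm above the worktop.
- holder_seat (a point): Floor of the sleeve, on its axis, where the nozzle tip rests; 37 mm above the worktop.
- holder_mouth (a point): Centre of the sleeve's open end, 70 mm above the worktop. (Mind the wall shelf behind the work: front edge at x = 0.60 m, underside 0.47 m above the worktop; keep the wrist in front of it.)
- slug_black: The slug to be glued: black plastic tube standing on end on the worktop, 35 mm outer diameter, 69 mm high, 30 g, loose. Origin at the centre of its underside, z up.
- slug_mouth (a point): Centre of the black slug's open upper end, 69 mm above its underside.
- slug_white: White slug tube standing on the worktop, 35 mm diameter, 72 mm high, loose; not to be moved. Origin at the centre of its underside.
- slug_blue: Blue slug tube standing on the worktop, 26 mm diameter, 70 mm high, loose; not to be moved. Origin at the centre of its underside. The three slugs stand at least 9 cm apart, in any order.
- polish_tin: Dark green round polish tin with a pale lid, 71 mm diameter, 56 mm high, loose; not to be moved. Origin at the centre of its underside.

How it is judged:
By the outcome, as a careful person would: the job done as asked, in the order asked, and still so for the second after the job is handed in, while the arm keeps its last pose, push and grip.
It also fails if it takes over 35 s, if anything falls off the work surface, if the arm or the gripper's body presses on something with over 40 N, if the wrist force passes 120 N, or if a joint passes its speed limit or range.

## Working session

There is one attempt and no reset: what is moved stays moved. The work goes in short steps, Python scripts to look and compute and a tool call to move; the robot and the scene stay as the last step left them, time stands still between calls to the robot, and variables do not carry over. Pictures are saved under pics/ and viewed, at most 10 in all, crops included, and the job is handed in when it is done.

Besides the shell and the picture viewer there is one more tool, called in YAML: its name, and indented under it one key for each argument. arm_command: Moves the arm, as the interface text tells. Its arguments: {"type":"object","properties":{"motion":{"type":"array"},"jaw":{"type":"number"},"newtons":{"type":"number"}},"required":["motion"]}

```bash
mkdir -p pics; cat > h.py <<'E'
import numpy as np, cv2
from workcell import env
from scipy.spatial.transform import Rotation as R
def ray(cam,px):
    m=env.camera_model(cam)
    d=np.array([(px[0]-m['cx'])/m['fx'],(px[1]-m['cy'])/m['fy']]);u=d.copy()
    for _ in range(20): u=d/(1+m['k1']*(u@u))
    return np.array(m['eye'],float),np.array(m['rotation'],float).reshape(3,3)@np.array([u[0],u[1],1.])
def at_z(cam,px,z):
    e,d=ray(cam,px); return e+d*(z-e[2])/d[2]
def cloud(cam,depth,box):
    m=env.camera_model(cam);l,t,r,b=[int(v) for v in box]
    c,rr=np.meshgrid(np.arange(l,r),np.arange(t,b));c=c.ravel();rr=rr.ravel()
    z=depth[rr,c];k=z>0;c,rr,z=c[k],rr[k],z[k]
    d=np.stack([(c-m['cx'])/m['fx'],(rr-m['cy'])/m['fy']],1);u=d.copy()
    for _ in range(20): u=d/(1+m['k1']*(u**2).sum(1,keepdims=True))
    P=np.c_[u,np.ones(len(u))]*z[:,None]
    return P@np.array(m['rotation'],float).reshape(3,3).T+np.array(m['eye'],float),rr,c
E
python3 - <<'E'
from h import *
np.set_printoptions(precision=1,suppress=True)
print(env.state())
for c in ['scene','top']:
    im,d=env.grab_frame(c);cv2.imwrite(f'pics/{c}0.png',im);np.save(f'{c}0.npy',d);m=env.camera_model(c);print(c,m['eye'],m['fx'])
    for t in ['glue','holder','slug_black','slug_white','slug_blue','polish_tin']: print(t,[(np.round(b['bbox']),round(b['score'],2)) for b in env.boxes_of(c,t)[:2]])
    for t,z in [('glue',100),('holder_mouth',70),('slug_mouth',69),('holder',0),('slug_white',0),('slug_blue',0),('polish_tin',0)]:
        print(t,[(np.round(b['location']),round(b['score'],2),at_z(c,b['location'],z)) for b in env.pinpoint(c,t)[:2]])
E
```

```text
{'time_s': 0.0, 'qpos': array([-69.5,  18.4,  89.7,  -0. ,  72. ,  -1.1]), 'qvel': array([ 0. , -0. , -0. , -0.2, -0. ,  0. ]), 'effort': array([ -0. , -41.2, -23.2,   0.1,   0. ,  -0. ]), 'ee_pos': array([ 212. , -534. ,  227.1]), 'ee_rot': array([-179.9,   -0. ,   21.7]), 'force': array([-0.1, -0.2,  0.5]), 'torque': array([-0., -0.,  0.]), 'gripper_force': 0.0, 'gripper_width': 91.19684682439105}
scene [-333.4  708.7  707.1] 492.73297444927607
glue [(array([392., 194., 424., 232.]), 0.69), (array([397., 191., 418., 206.]), 0.59)]
holder [(array([394., 190., 427., 230.]), 0.93), (array([310., 229., 323., 260.]), 0.55)]
slug_black [(array([392., 192., 428., 230.]), 0.67), (array([275., 252., 289., 284.]), 0.66)]
slug_white [(array([310., 227., 326., 257.]), 0.65), (array([276., 251., 287., 281.]), 0.21)]
slug_blue [(array([222., 260., 237., 294.]), 0.65), (array([392., 194., 425., 230.]), 0.49)]
polish_tin [(array([285., 192., 313., 223.]), 0.83)]Traceback (most recent call last):
  File "<stdin>", line 8, in <module>
  File "h.py", line 10, in at_z
    e,d=ray(cam,px); return e+d*(z-e[2])/d[2]
        ~~~^^^^^^^^
  File "h.py", line 8, in ray
    return np.array(m['eye'],float),np.array(m['rotation'],float).reshape(3,3)@np.array([u[0],u[1],1.])
                                    ~~~~~~~~~~~~~~~~~~~~~~~~~~~~~~~~~~~~~^^^^^
ValueError: cannot reshape array of size 3 into shape (3,3)
```

View pics/scene0.png

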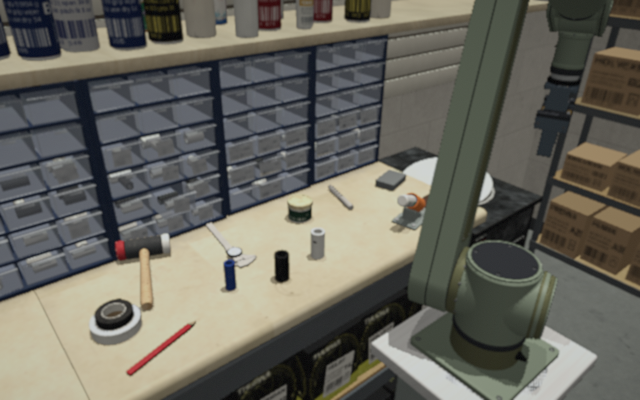

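The scene picture shows the blue slug at (230,275), black at (282,266), white at (317,244), the tin at (300,208) and the holder with the bottle at (410,210). The camera's "rotation" is roll, pitch and yaw, so I'll fix the helper.

```bash
sed -i "s/np.array(m\['rotation'\],float).reshape(3,3)/R.from_euler('xyz',m['rotation'],degrees=True).as_matrix()/" h.py
python3 - <<'E'
from h import *
np.set_printoptions(precision=1,suppress=True)
for c in ['top','scene']:
    im,d=env.grab_frame(c);cv2.imwrite(f'pics/{c}1.png',im);np.save(f'{c}1.npy',d);m=env.camera_model(c);print(c,m)
    if c=='top':
      for t in ['glue','holder','slug_black','slug_white','slug_blue','polish_tin']: print(t,[(np.round(b['bbox']),round(b['score'],2)) for b in env.boxes_of(c,t)[:3]])
    for t,z in [('glue',100),('holder_mouth',70),('slug_mouth',69),('holder',0),('slug_white',0),('slug_blue',0),('polish_tin',0)]:
        print(t,[(np.round(b['location']),round(b['score'],2),at_z(c,b['location'],z)) for b in env.pinpoint(c,t)[:2]])
E
```

```text
top {'fx': 392.74534728902506, 'fy': 392.74534728902506, 'cx': 324.7599060759413, 'cy': 200.8536173178741, 'k1': 0.013739589924195059, 'eye': array([ 429.9,    2.8, 1218.8]), 'rotation': array([-175. ,   -0.3,  -91.1])}
glue [(array([390., 233., 415., 251.]), 0.56)]
holder [(array([394., 224., 435., 253.]), 0.74), (array([390., 233., 416., 251.]), 0.24)]
slug_black [(array([259., 233., 268., 241.]), 0.6)]
slug_white []
slug_blue [(array([219., 220., 237., 228.]), 0.44), (array([393., 223., 432., 253.]), 0.34)]
polish_tin [(array([318., 155., 347., 183.]), 0.77)]
glue [(array([391., 242.]), 0.82, array([ 407.1, -190. ,  100. ]))]
holder_mouth [(array([405., 242.]), 0.84, array([ 405.5, -236.2,   70. ]))]
slug_mouth [(array([267., 239.]), 0.53, array([422. , 165.4,  69. ]))]
holder [(array([409., 242.]), 0.89, array([ 405. , -263.5,    0. ])), (array([425., 236.]), 0.74, array([ 421.6, -313.6,    0. ]))]
slug_white [(array([305., 236.]), 0.44, array([429.1,  57. ,   0. ])), (array([392., 242.]), 0.41, array([ 404.4, -209.1,    0. ]))]
slug_blue [(array([308., 229.]), 0.54, array([450.8
[... 348 characters left out ...]
118.6,   -1. , -129.8])}
glue [(array([405., 195.]), 0.6, array([ 403.3, -213.2,  100. ])), (array([409., 202.]), 0.52, array([ 368.8, -192. ,  100. ]))]
holder_mouth [(array([410., 202.]), 0.76, array([ 405.9, -241.7,   70. ]))]
slug_mouth [(array([282., 256.]), 0.74, array([414.8, 181.4,  69. ]))]
holder [(array([410., 220.]), 0.9, array([ 413.7, -263.1,    0. ])), (array([317., 254.]), 0.7, array([449.9,  49. ,   0. ]))]
slug_white [(array([317., 255.]), 0.6, array([443.4,  53.4,   0. ]))]
slug_blue [(array([232., 287.]), 0.88, array([468.1, 283.4,   0. ]))]
polish_tin [(array([296., 216.]), 0.56, array([629.9, -24.6,   0. ])), (array([401., 196.]), 0.42, array([ 527. , -350.2,    0. ]))]
```

View pics/top1.png

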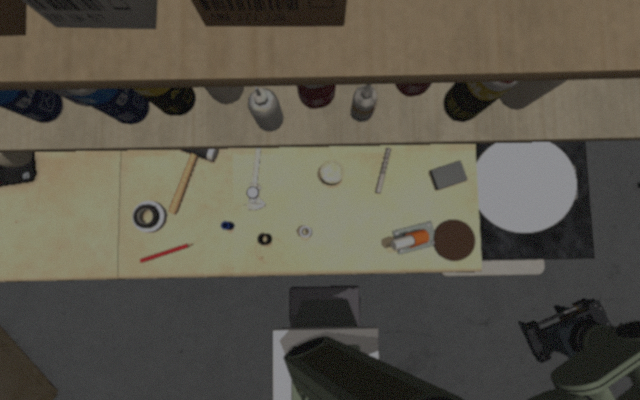

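The top picture shows the bottle and holder at (410,238), base end to the left at about (391,242), the black slug at (265,239), white at (305,232), blue at (227,225) and the tin at (331,173). Next I'll refine the bottle axis and the slug from the depth.

```bash
python3 - <<'E'
from h import *
np.set_printoptions(precision=1,suppress=True)
for c,box in [('top',(378,215,442,260)),('scene',(385,182,435,238))]:
    im=cv2.imread(f'pics/{c}1.png');d=np.load(f'{c}1.npy');P,r,cc=cloud(c,d,box)
    hsv=cv2.cvtColor(im,cv2.COLOR_BGR2HSV)[r,cc].astype(int)
    up=P[:,2]>25
    org=up&(hsv[:,1]>130)&(hsv[:,0]<20)
    wh=up&(hsv[:,1]<60)&(hsv[:,2]>110)
    for n,k in [('orange',org),('white',wh)]:
        Q=P[k]; print(c,n,k.sum())
        if k.sum()>5: print(' med',np.median(Q,0),'min',Q.min(0),'max',Q.max(0))
    Q=P[up];xy=Q[:,:2]-Q[:,:2].mean(0);v=np.linalg.svd(xy,full_matrices=False)[2][0];print('up',up.sum(),Q.mean(0),'dir',np.degrees(np.arctan2(v[1],v[0])))
    W=P[wh];
    for y in range(-300,-170,12):
        s=up&(abs(P[:,1]-y)<6)
        if s.sum()>3: print(y,s.sum(),'x',np.percentile(P[s,0],[5,50,95]),'zmax',P[s,2].max(), 'xtop',P[s][P[s,2]>P[s,2].max()-4].mean(0))
    if c=='scene':
        cv2.imwrite('pics/c2.png',cv2.resize(im[175:245,375:445],None,fx=8,fy=8,interpolation=2))
    else: cv2.imwrite('pics/c1.png',cv2.resize(im[210:265,375:450],None,fx=8,fy=8,interpolation=2))
for c,bs in [('top',dict(black=(252,226,280,252),white=(292,220,318,244),blue=(215,214,240,236),tin=(310,150,355,190))),('scene',dict(black=(270,245,295,288)))]:
    d=np.load(f'{c}1.npy')
    for n,b in bs.items():
        P,_,_=cloud(c,d,b);t=P[P[:,2]>30]; t2=P[P[:,2]>(60 if n!='tin' else 45)]
        print(c,n,len(t),(t.min(0)+t.max(0))/2,t.max(0)-t.min(0),'toppart',len(t2),t2.mean(0) if len(t2) else 0)
E
```

```text
top orange 186
 med [ 422.8 -280.4   68.8] min [ 397.4 -308.9   47.5] max [ 440.8 -245.5   89.8]
top white 176
 med [ 407.4 -227.9   92.3] min [ 387.9 -261.1   75.8] max [ 423.9 -195.7  107.8]
up 503 [ 414.6 -249.6   79.1] dir -76.17344783982051
-300 42 x [408.  424.3 440.6] zmax 63.62084195104444 xtop [ 420.3 -296.7   61.3]
-288 51 x [404.1 423.1 443.7] zmax 72.6755839711418 xtop [ 418.5 -284.3   70.8]
-276 52 x [400.2 423.3 440.9] zmax 85.22037201215562 xtop [ 413.4 -271.1   83.7]
-264 61 x [399.9 417.8 438. ] zmax 89.78912954065072 xtop [ 416.6 -261.4   87.1]
-252 61 x [394.7 415.1 435.2] zmax 88.46251203333509 xtop [ 415.2 -251.3   86.3]
-240 55 x [398.1 415.5 432.6] zmax 92.86103653836926 xtop [ 410.7 -238.7   91. ]
-228 42 x [393.1 409.9 424. ] zmax 99.25459661918649 xtop [ 407.  -226.9   97. ]
-216 46 x [391.2 407.4 421.4] zmax 102.87262471788563 xtop [ 404.3 -214.3  101.2]
-204 53 x [387.9 402.2 417.3] zmax 107.80156583864004 xtop [ 405.  -205.1  105.6]
-192 30 x [391.8 404.8 415. ] zmax 97.894740558904 xtop [ 410.6 -196.8   96.4]
scene orange 117
 med [ 398.  -267.8   55.1] 
[... 722 characters left out ...]
95.71686912155883 xtop [ 398.9 -226.6   94.1]
-216 23 x [385.6 390.1 397.5] zmax 103.52727488071571 xtop [ 396.4 -211.9  102. ]
-204 69 x [384.5 392.1 407. ] zmax 105.37273332783184 xtop [ 399.  -203.2  103.5]
-192 50 x [389.7 401.1 411. ] zmax 100.22728744654705 xtop [ 405.6 -197.1   98.3]
top black 107 [424.4 177.3  52.3] [32.4 34.4 42.6] toppart 78 [424.5 177.6  68.6]
top white 79 [445.4  54.6  60.3] [32.2 34.2 33.2] toppart 72 [445.   55.1  72.3]
top blue 76 [466.6 286.8  54.1] [23.7 23.3 42.8] toppart 45 [467.5 287.9  69.7]
top tin 454 [620.8 -27.   46.6] [70.  69.2 32.2] toppart 449 [620.8 -26.6  55.7]
scene black 311 [421.4 177.5  51.7] [39.1 37.2 43.2] toppart 136 [420.9 178.2  66.5]
```

View pics/c1.png

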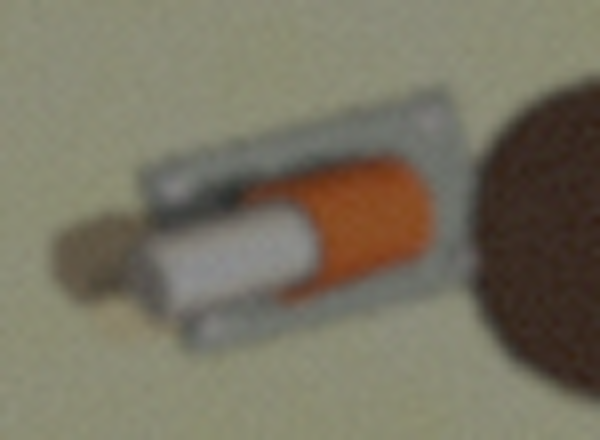

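The depth shows the bottle axis at yaw about 102.5°, with the base centre near (402,-196,93), drooping a little in its sleeve's play. The black slug is at (423,178). The tool always points down, so the bottle must be gripped near its base, pulled out, and left to pivot nozzle-down between the pads.

```bash
cat > plan.py <<'E'
import sys
from h import *
def plan(xyz,yaw,n,start=None):
    s=env.state();p=np.array(start[:3] if start else s['ee_pos']);y=np.radians(start[3] if start else s['ee_rot'][2])
    dy=(np.radians(yaw)-y+np.pi)%(2*np.pi)-np.pi;step=(np.array(xyz)-p)/n;rows=[]
    for i in range(n):
        o=R.from_euler('xyz',[np.pi,0,y]).inv().apply(step);rows.append((np.round(o,4).tolist(),round(-dy/n,3)));y+=dy/n
    print('t',s['time_s'],'from',p.round(1))
    for o,sp in rows: print([round(v/1000,4) for v in o],sp)
if __name__=='__main__':
    a=[float(v) for v in sys.argv[1:]];plan(a[:3],a[3],int(a[4]))
E
python3 plan.py 402 -203 190 102.5 10
```

```text
t 1.5 from [ 212.1 -534.5  228. ]
[0.0299, -0.0238, 0.0038] -0.141
[0.0329, -0.0194, 0.0038] -0.141
[0.0353, -0.0145, 0.0038] -0.141
[0.037, -0.0094, 0.0038] -0.141
[0.038, -0.0041, 0.0038] -0.141
[0.0382, 0.0013, 0.0038] -0.141
[0.0376, 0.0066, 0.0038] -0.141
[0.0363, 0.0118, 0.0038] -0.141
[0.0343, 0.0168, 0.0038] -0.141
[0.0316, 0.0215, 0.0038] -0.141
```

arm_command:
  motion:
    - {"offset": [0.03,-0.024,0.004],"spin": -0.141}
    - {"offset": [0.033,-0.0195,0.004],"spin": -0.141}
    - {"offset": [0.0355,-0.0145,0.004],"spin": -0.141}
    - {"offset": [0.037,-0.0095,0.004],"spin": -0.141}
    - {"offset": [0.038,-0.004,0.004],"spin": -0.141}
  jaw: 0.0912

```text
time_s: 2.12
ee_pos: [307.9, -367.3, 208.0]
ee_rot: [180.0, 0.0, 62.3]
force: [-0.1, 0.1, -0.6]
gripper_width: 91.2
gripper_force: 0.0
```

arm_command:
  motion:
    - {"offset": [0.038,0.0015,0.004],"spin": -0.141}
    - {"offset": [0.0375,0.0065,0.004],"spin": -0.141}
    - {"offset": [0.0365,0.012,0.004],"spin": -0.141}
    - {"offset": [0.0345,0.017,0.004],"spin": -0.141}
    - {"offset": [0.0315,0.0215,0.004],"spin": -0.141}

```text
time_s: 2.75
ee_pos: [403.4, -201.7, 188.0]
ee_rot: [180.0, 0.0, 102.7]
force: [-0.2, -1.3, -0.5]
gripper_width: 91.3
gripper_force: 0.0
```

```bash
python3 plan.py 402 -203 86 102.5 4
```

```text
t 2.75 from [ 403.4 -201.7  188. ]
[-0.0002, -0.0004, 0.0255] 0.001
[-0.0002, -0.0004, 0.0255] 0.001
[-0.0002, -0.0004, 0.0255] 0.001
[-0.0002, -0.0004, 0.0255] 0.001
```

arm_command:
  motion:
    - {"offset": [-0.001,-0.001,0.03],"spin": 0}
    - {"offset": [0,0,0.03],"spin": 0}
    - {"offset": [0,0,0.025],"spin": 0}
    - {"offset": [0,0,0.017],"spin": 0}

```text
time_s: 3.25
ee_pos: [401.7, -203.7, 85.0]
ee_rot: [-180.0, -0.0, 102.4]
force: [0.4, -0.1, 0.5]
gripper_width: 90.9
gripper_force: 0.0
```

arm_command:
  motion:
    - {"offset": [0,0,0],"spin": 0}
    - {"offset": [0,0,0],"spin": 0}
    - {"offset": [0,0,0],"spin": 0}
    - {"offset": [0,0,0],"spin": 0}
    - {"offset": [0,0,0],"spin": 0}
  jaw: 0.02
  newtons: 15

```text
time_s: 3.88
ee_pos: [402.2, -204.0, 86.3]
ee_rot: [180.0, 0.0, 102.4]
force: [-0.2, -0.7, -0.7]
gripper_width: 43.6
gripper_force: 0.0
```

```bash
python3 - <<'E'
from h import *
im,d=env.grab_frame('scene');a=cv2.resize(im[165:245,365:455],None,fx=6,fy=6,interpolation=2)
cv2.imwrite('pics/g1.png',a);s=env.state();print(s['gripper_width'],s['gripper_force'],s['force'],s['time_s'])
E
```

```text
40.4019154456922 0.0 [ 0.45693787  0.24478623 -0.77792445] 3.925
```

View pics/g1.png

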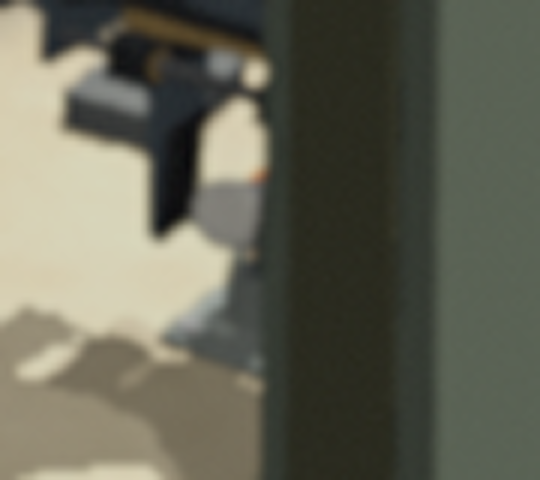

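The crop shows one finger beside the bottle's grey base disc (crop (230,210), about pixel (403,200)), with the jaws still closing. I'll let them finish.

arm_command:
  motion:
    - {"offset": [0,0,0],"spin": 0}
    - {"offset": [0,0,0],"spin": 0}
    - {"offset": [0,0,0],"spin": 0}

```text
time_s: 4.3
ee_pos: [402.1, -204.0, 85.9]
ee_rot: [-180.0, 0.0, 102.4]
force: [-0.2, -0.8, 0.6]
gripper_width: 31.4
gripper_force: 15.0
```

arm_command:
  motion:
    - {"offset": [0.0082,0,-0.0057],"spin": 0}
    - {"offset": [0.0082,0,-0.0057],"spin": 0}
    - {"offset": [0.0123,0,-0.0086],"spin": 0}

```text
time_s: 4.68
ee_pos: [395.6, -175.1, 106.4]
ee_rot: [-180.0, -0.0, 102.4]
force: [-0.2, -0.5, -1.1]
gripper_width: 31.3
gripper_force: 15.0
```

arm_command:
  motion:
    - {"offset": [0.0123,0,-0.0086],"spin": 0}
    - {"offset": [0.0123,0,-0.0086],"spin": 0}
    - {"offset": [0.0123,0,-0.0086],"spin": 0}
    - {"offset": [0,0,0],"spin": 0}

```text
time_s: 5.18
ee_pos: [388.1, -139.2, 132.5]
ee_rot: [179.9, 0.1, 102.5]
force: [0.7, -0.2, -0.9]
gripper_width: 31.6
gripper_force: 15.0
```

arm_command:
  motion:
    - {"offset": [0.012,0,-0.02],"spin": 0}
    - {"offset": [0.01,0,-0.03],"spin": 0}
    - {"offset": [0,0,-0.03],"spin": 0}
    - {"offset": [0,0,-0.02],"spin": 0}
    - {"offset": [0,0,0],"spin": 0}

```text
time_s: 5.8
ee_pos: [384.1, -118.9, 232.7]
ee_rot: [179.8, 0.1, 102.4]
force: [-0.1, -0.2, -2.0]
gripper_width: 31.5
gripper_force: 15.0
```

```bash
cat > look.py <<'E'
import sys
from h import *
np.set_printoptions(precision=1,suppress=True)
n=sys.argv[1];s=env.state();g=s['ee_pos']+[0,0,5]
print(s['time_s'],s['ee_pos'],s['gripper_width'],s['gripper_force'],s['force'])
ims=[]
for c in ['scene','top']:
    im,d=env.grab_frame(c);m=env.camera_model(c);r=R.from_euler('xyz',m['rotation'],degrees=True)
    q=r.inv().apply(g-m['eye']);u=q[:2]/q[2];u=u*(1+m['k1']*(u@u));px=np.array([m['fx']*u[0]+m['cx'],m['fy']*u[1]+m['cy']]).astype(int)
    l,t=max(0,px[0]-40),max(0,px[1]-40);ims.append(cv2.resize(im[t:t+90,l:l+80],(400,450),interpolation=2));print(c,'grasp px',px,'crop origin',l,t,'x5')
    if c=='scene':
        P,rr,cc=cloud(c,d,(l,t,min(l+80,640),t+95));k=(np.linalg.norm(P[:,:2]-g[:2],axis=1)<110)&(P[:,2]<g[2]-25)&(P[:,2]>g[2]-130)&(P[:,2]>75)
        hsv=cv2.cvtColor(im,cv2.COLOR_BGR2HSV)[rr,cc].astype(int)
        Q=P[k]
        for z0 in range(int(g[2])-130,int(g[2])-15,10):
            b=abs(Q[:,2]-z0)<5
            if b.sum()>3: print(z0-int(g[2]),b.sum(),(Q[b].min(0)+Q[b].max(0))[:2]/2-g[:2],np.ptp(Q[b],0)[:2],np.median(hsv[k][b],0))
    print([(b['location'],round(b['score'],2)) for b in env.pinpoint(c,'nozzle')[:2]])
cv2.imwrite(f'pics/{n}.png',np.hstack(ims))
E
python3 look.py k1
```

```text
5.8 [ 384.1 -118.9  232.7] 31.490969581876456 14.999786764383316 [-0.1 -0.2 -2. ]
scene grasp px [390 158] crop origin 350 118 x5
-40 5 [ 10.8 -76.6] [14.  29.7] [110.  63.  61.]
-30 15 [  2.2 -55.8] [18.8 37.7] [94. 50. 68.]
[([410.0, 162.5], 0.48)]
top grasp px [372 253] crop origin 332 213 x5
[]
```

View pics/k1.png

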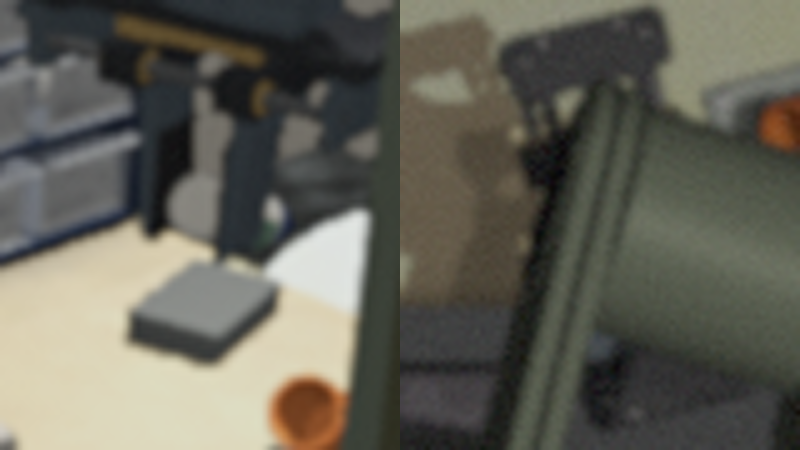

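The bottle is out, between the fingers with its base at crop (195,205) and the blue nozzle just showing at (280,215), so it is still nearly level. I'll loosen the grip so the nozzle end swings down.

arm_command:
  motion:
    - {"offset": [0,0,0],"spin": 0}
    - {"offset": [0,0,0],"spin": 0}
    - {"offset": [0,0,0],"spin": 0}
  newtons: 3

```text
time_s: 6.38
ee_pos: [383.1, -118.4, 231.6]
ee_rot: [-180.0, -0.0, 102.4]
force: [0.8, -0.1, -0.7]
gripper_width: 32.2
gripper_force: 3.0
```

```bash
python3 look.py k2
```

```text
6.375 [ 383.1 -118.4  231.6] 32.24654761456271 2.999880351126194 [ 0.8 -0.1 -0.7]
scene grasp px [390 159] crop origin 350 119 x5
-40 5 [ 11.6 -78. ] [12.4 26.4] [108.  56.  59.]
-30 19 [  2.3 -55.3] [19.3 37.7] [86. 56. 70.]
[([229.2, 287.1], 0.74), ([411.5, 162.5], 0.49)]
top grasp px [371 253] crop origin 331 213 x5
[]
```

View pics/k2.png

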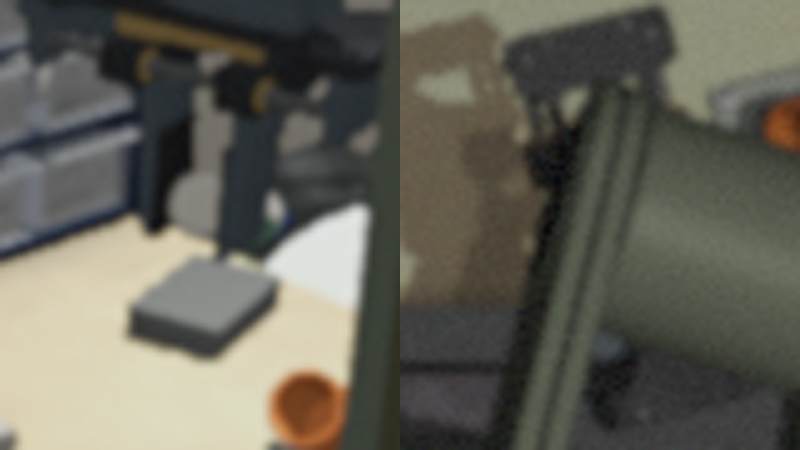

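There is no pivoting at 3 N: the bottle is still about 27° below level, and friction at the pads holds it. I can lever it upright against the sleeve's upper rim, with the tip in the mouth and the gripper moving up and over. The empty mouth has to be located precisely for that.

```bash
python3 - <<'E'
from h import *
np.set_printoptions(precision=1,suppress=True)
h=np.array([np.cos(np.radians(102.4)),np.sin(np.radians(102.4))]);yv=np.array([h[1],-h[0]])
ims=[]
for c in ['scene','top']:
    im,d=env.grab_frame(c)
    for b in env.pinpoint(c,'holder_mouth')[:2]: print(c,b['location'],round(b['score'],2),at_z(c,b['location'],70))
    box=(385,175,440,240) if c=='scene' else (380,210,450,262)
    P,r,cc=cloud(c,d,box);hsv=cv2.cvtColor(im,cv2.COLOR_BGR2HSV)[r,cc].astype(int)
    k=(hsv[:,1]>130)&(hsv[:,0]<20)&(P[:,2]<95)&(P[:,2]>20);Q=P[k]
    print(k.sum(),'px range',cc[k].min(),cc[k].max(),r[k].min(),r[k].max())
    s=(Q[:,:2]-[410,-245])@h;w=(Q[:,:2]-[410,-245])@yv
    # coordinate along sleeve axis (from ref z=70) and radial
    u=s*np.cos(np.radians(35))+(Q[:,2]-70)*np.sin(np.radians(35));v=-s*np.sin(np.radians(35))+(Q[:,2]-70)*np.cos(np.radians(35))
    print('u pct',np.percentile(u,[1,5,50,90,95,97,99,100]));
    o=u<np.percentile(u,97)-10
    from scipy.optimize import least_squares
    f=least_squares(lambda p:np.hypot(w-p[0],v-p[1])-22,[0,0],loss='soft_l1',f_scale=1.5);print('fit side,up offset',f.x,'res',np.median(abs(f.fun)))
    print('dark u for interior', )
    l,t=box[:2];ims.append(cv2.resize(im[t:t+64,l:l+56],(392,448),interpolation=2))
cv2.imwrite('pics/m1.png',np.hstack(ims))
E
```

```text
scene [411.0, 201.1] 0.87 [ 405.8 -246.5   70. ]
175 px range 404 418 194 209
u pct [-65.  -63.2 -28.   -4.6  -3.6  -2.7  -0.2   1.9]
fit side,up offset [-3.9  2.9] res 1.831940163308353
dark u for interior
top [407.8, 239.7] 0.62 [ 413.1 -244.7   70. ]
270 px range 404 428 230 244
u pct [-63.7 -58.1 -27.   -5.7  -3.5  -2.8  -1.3   0.1]
fit side,up offset [2.3 2.9] res 1.5906065330069765
dark u for interior
```

View pics/m1.png

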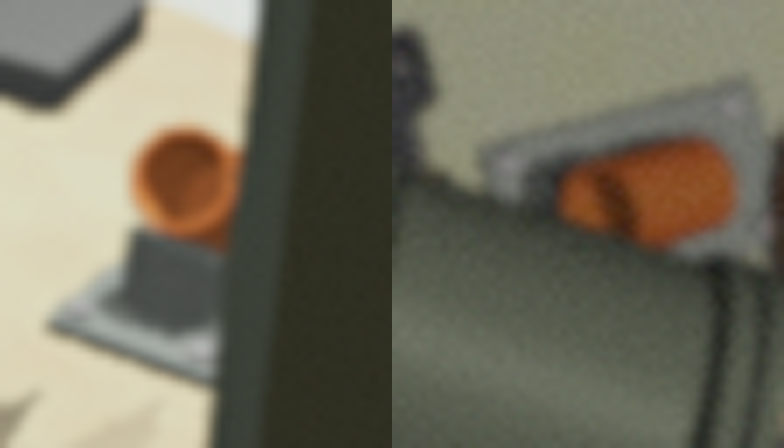

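The mouth shows clearly (px about (411,201) in scene, (408,240) in top) and comes out at about (411,-246,70), which agrees with the grip position. I'll put the tip 12 mm into the mouth, then lever up and over.

arm_command:
  motion:
    - {"offset": [0,0,0.03],"spin": 0}
    - {"offset": [0,0,0.04],"spin": 0}
    - {"offset": [0,0,0.026],"spin": 0}
    - {"offset": [0,0,0],"spin": 0}
  newtons: 6

```text
time_s: 7.28
ee_pos: [381.9, -118.0, 134.4]
ee_rot: [-179.8, -0.1, 102.4]
force: [-0.8, 0.5, 0.1]
gripper_width: 31.8
gripper_force: 6.0
```

arm_command:
  motion:
    - {"offset": [-0.013,0,0.0077],"spin": 0}
    - {"offset": [-0.013,0,0.0077],"spin": 0}
    - {"offset": [-0.013,0,0.0077],"spin": 0}
    - {"offset": [-0.012,0,0.007],"spin": 0}
    - {"offset": [0,0,0],"spin": 0}

```text
time_s: 7.9
ee_pos: [394.1, -169.0, 105.1]
ee_rot: [-180.0, -0.0, 102.3]
force: [0.7, 0.6, -0.3]
gripper_width: 31.9
gripper_force: 6.0
```

```bash
python3 look.py k3
```

```text
7.9 [ 394.1 -169.   105.1] 31.947148965439208 5.999733656644821 [ 0.7  0.6 -0.3]
scene grasp px [396 197] crop origin 356 157 x5
-30 4 [ -5.7 -40.6] [5.  3.1] [ 13.  104.5  80.5]
[([283.8, 277.1], 0.2)]
top grasp px [384 247] crop origin 344 207 x5
[]
```

View pics/k3.png

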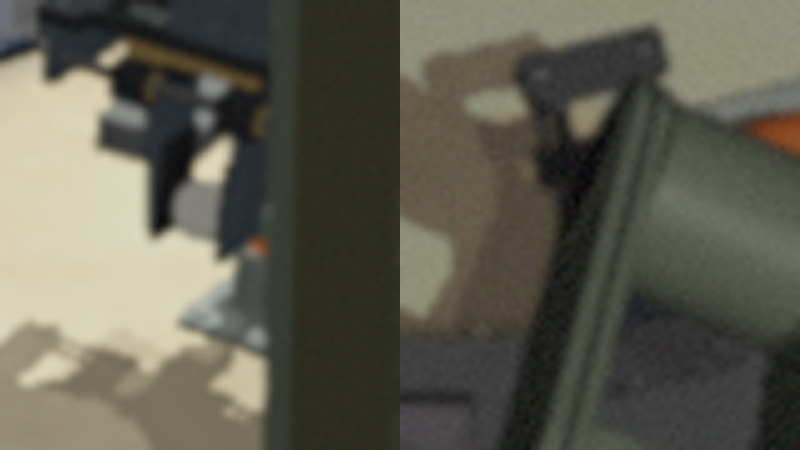

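The base is at crop (195,205) with the orange rim just below and behind it at (262,245), so the bottle is lined up with the mouth and there is no contact force. Now I'll lever it.

arm_command:
  motion:
    - {"offset": [-0.0055,0,-0.01],"spin": 0}
    - {"offset": [-0.007,0,-0.0093],"spin": 0}
    - {"offset": [-0.008,0,-0.0083],"spin": 0}
    - {"offset": [-0.009,0,-0.0072],"spin": 0}

```text
time_s: 8.6
ee_pos: [400.8, -197.6, 141.3]
ee_rot: [180.0, 0.0, 102.4]
force: [-0.2, 0.4, -0.4]
gripper_width: 31.7
gripper_force: 6.0
```

arm_command:
  motion:
    - {"offset": [-0.01,0,-0.0058],"spin": 0}
    - {"offset": [-0.0108,0,-0.0046],"spin": 0}
    - {"offset": [-0.0112,0,-0.0031],"spin": 0}

```text
time_s: 8.98
ee_pos: [407.6, -229.1, 154.2]
ee_rot: [180.0, 0.0, 102.4]
force: [0.8, 1.1, -0.2]
gripper_width: 31.8
gripper_force: 6.0
```

arm_command:
  motion:
    - {"offset": [-0.0105,0,-0.0016],"spin": 0}
    - {"offset": [-0.01,0,0],"spin": 0}
    - {"offset": [0,0,0],"spin": 0}

```text
time_s: 9.35
ee_pos: [412.0, -249.1, 155.3]
ee_rot: [-180.0, 0.0, 102.4]
force: [0.8, -0.4, -0.5]
gripper_width: 31.7
gripper_force: 6.0
```

```bash
python3 look.py k4
```

```text
9.35 [ 412.  -249.1  155.3] 31.687114427681678 5.999739021062851 [ 0.8 -0.4 -0.5]
scene grasp px [413 169] crop origin 373 129 x5
-80 14 [5.6 3.7] [27.8 15. ] [110.5 110.5  65.5]
-70 14 [-0.5  6.6] [15.7  8.3] [111.5  76.5  69.5]
-60 11 [ 0.6 10.9] [15.1  6.3] [ 24.  19. 109.]
-50 19 [ 3.1 11.5] [23.8 12.4] [ 30.  36. 107.]
-40 18 [-1.9 14.5] [17.9  5.2] [65.5 61.5 72. ]
-30 17 [ 1.2 12.5] [17.2  5.7] [ 26.  26. 104.]
[([412.5, 202.5], 0.75)]
top grasp px [416 240] crop origin 376 200 x5
[]
```

arm_command:
  motion:
    - {"offset": [0,0,-0.01],"spin": 0}
    - {"offset": [0,0,-0.025],"spin": 0}
    - {"offset": [0,0,-0.03],"spin": 0}
    - {"offset": [0,0,-0.02],"spin": 0}
    - {"offset": [0,0,0],"spin": 0}

```text
time_s: 10.18
ee_pos: [412.7, -248.7, 242.6]
ee_rot: [179.8, 0.2, 102.5]
force: [-0.3, 1.1, -0.2]
gripper_width: 31.8
gripper_force: 6.0
```

```bash
python3 look.py k5
```

```text
10.175 [ 412.7 -248.7  242.6] 31.79242031718696 5.99979892373085 [-0.3  1.1 -0.2]
scene grasp px [416 138] crop origin 376 98 x5
-100 6 [ 1.4 -1.4] [7.4 7.9] [ 88.   10.5 158. ]
-90 9 [-1.9  3.4] [6.2 5.8] [104.  23. 122.]
-80 13 [-2.2  4.3] [10.7  8.6] [111.  78.  69.]
-70 19 [-2.2  6.8] [14.3  9. ] [112.  81.  67.]
-60 14 [-4.  10.4] [14.   8.8] [ 23.  16. 102.]
-50 28 [-0.2 12.6] [27.1 10.5] [51.5 24.  85.5]
-40 26 [-1.8 10.6] [21. 10.] [71.  67.5 72. ]
-30 25 [ 1.2 11.1] [24.3  9. ] [30. 17. 99.]
[([413.4, 173.9], 0.57)]
top grasp px [425 240] crop origin 385 200 x5
[]
```

View pics/k5.png

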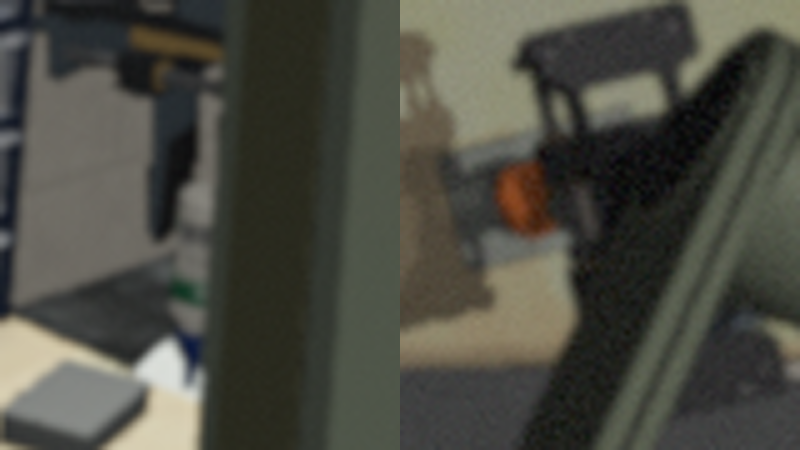

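The bottle now hangs nearly straight down below the fingers, with its body at crop (190,230), the green label at (188,290) and the blue nozzle at (188,350). The arm half hides it. I'll grip harder and carry it high to the slug, turning its tilt plane across the camera's view so it can be checked there.

```bash
python3 plan.py 423 178 242 55 10
```

```text
t 10.375 from [ 411.3 -247.9  239.6]
[0.0413, 0.0103, -0.0002] 0.083
[0.042, 0.0069, -0.0002] 0.083
[0.0425, 0.0034, -0.0002] 0.083
[0.0426, -0.0002, -0.0002] 0.083
[0.0424, -0.0037, -0.0002] 0.083
[0.042, -0.0072, -0.0002] 0.083
[0.0413, -0.0106, -0.0002] 0.083
[0.0402, -0.014, -0.0002] 0.083
[0.0389, -0.0173, -0.0002] 0.083
[0.0374, -0.0204, -0.0002] 0.083
```

arm_command:
  motion:
    - {"offset": [0.02,0.005,0],"spin": 0.041}
    - {"offset": [0.0413,0.009,0],"spin": 0.083}
    - {"offset": [0.042,0.005,0],"spin": 0.083}
    - {"offset": [0.0425,0.002,0],"spin": 0.083}
    - {"offset": [0.0425,-0.002,0],"spin": 0.083}
  newtons: 20

```text
time_s: 11.0
ee_pos: [417.2, -56.7, 239.7]
ee_rot: [-179.9, -0.0, 80.9]
force: [0.1, 0.0, -0.9]
gripper_width: 31.6
gripper_force: 20.0
```

arm_command:
  motion:
    - {"offset": [0.0423,-0.0055,0],"spin": 0.083}
    - {"offset": [0.0416,-0.009,0],"spin": 0.083}
    - {"offset": [0.0407,-0.0125,0],"spin": 0.083}
    - {"offset": [0.0396,-0.0157,0],"spin": 0.083}
    - {"offset": [0.0385,-0.019,0],"spin": 0.083}

```text
time_s: 11.62
ee_pos: [422.9, 156.4, 239.6]
ee_rot: [-179.9, 0.1, 57.1]
force: [1.4, 0.1, -1.6]
gripper_width: 31.7
gripper_force: 20.0
```

arm_command:
  motion:
    - {"offset": [0.019,-0.0105,0],"spin": 0.041}
    - {"offset": [0,0,0],"spin": 0}
    - {"offset": [0,0,0],"spin": 0}

```text
time_s: 12.0
ee_pos: [424.5, 176.1, 239.9]
ee_rot: [-180.0, 0.1, 55.0]
force: [-0.0, -0.7, -1.5]
gripper_width: 31.8
gripper_force: 20.0
```

```bash
cat > tilt.py <<'E'
import sys
from h import *
np.set_printoptions(precision=1,suppress=True)
s=env.state();g=s['ee_pos']+[0,0,5];yaw=np.radians(s['ee_rot'][2]);h=np.array([np.cos(yaw),np.sin(yaw)])
print(s['time_s'],s['ee_pos'],s['ee_rot'],s['gripper_width'],s['gripper_force'])
c='scene';im,d=env.grab_frame(c);m=env.camera_model(c)
e=np.array(m['eye']);n=g-e;n[2]=0;n/=np.linalg.norm(n)   # vertical plane through grasp facing camera
rt=np.array([n[1],-n[0],0]);print('tool x . right',h@rt[:2])
def toplane(px):
    o,dd=ray(c,px);p=o+dd*((g-o)@n)/(dd@n);return (p-g)@rt,p[2]-g[2]
def proj(p):
    q=R.from_euler('xyz',m['rotation'],degrees=True).inv().apply(p-e);u=q[:2]/q[2];u=u*(1+m['k1']*(u@u));return np.array([m['fx']*u[0]+m['cx'],m['fy']*u[1]+m['cy']])
# mask by depth: near the grasp's camera distance
rng=R.from_euler('xyz',m['rotation'],degrees=True).inv().apply(g-e)[2]
pg=proj(g)
for dz in range(-22,-116,-6):
    row=int(round(proj(g+[0,0,dz])[1]));cs=np.arange(int(pg[0])-30,int(pg[0])+31)
    ok=[]
    P,rr,cc=cloud(c,d,(cs[0],row,cs[-1]+1,row+1))
    k=np.linalg.norm(P[:,:2]-g[:2],axis=1)<60
    if k.sum()>1:
        a=toplane((cc[k].min()-.5,row));b=toplane((cc[k].max()+.5,row));print(dz,k.sum(),'center %.1f width %.1f'%((a[0]+b[0])/2,b[0]-a[0]),'depthxy',np.median(P[k],0)[:2]-g[:2])
for b in env.pinpoint(c,'nozzle')[:2]: print('nozzle',b['location'],round(b['score'],2),toplane(b['location']))
for b in env.pinpoint(c,'slug_mouth')[:2]: print('slug',b['location'],round(b['score'],2),at_z(c,b['location'],69))
l,t=int(pg[0])-45,int(pg[1])-25
cv2.imwrite('pics/t_%s.png'%sys.argv[1],cv2.resize(im[t:t+100,l:l+100],(600,600),interpolation=2));print('crop',l,t)
E
python3 tilt.py 1
```

```text
12.0 [424.5 176.1 239.9] [-180.     0.1   55. ] 31.789049311193313 19.999757409095764
tool x . right -0.9999995770121767
-22 17 center -0.9 width 35.8 depthxy [-20.9  15.8]
-28 18 center 0.0 width 38.0 depthxy [-21.  15.]
-34 15 center 3.0 width 31.8 depthxy [-15.8   7.6]
-40 15 center 3.0 width 31.9 depthxy [-15.    7.4]
-46 15 center 2.8 width 32.0 depthxy [-15.4   8.2]
-52 15 center 2.7 width 32.0 depthxy [-13.7   7.6]
-58 14 center 1.5 width 30.0 depthxy [-15.7   9. ]
-64 11 center 2.5 width 23.6 depthxy [-14.3   7.1]
-70 9 center 2.3 width 19.4 depthxy [-8.9  4.1]
-76 9 center 2.2 width 19.4 depthxy [-8.4  3.6]
-82 9 center 2.1 width 19.5 depthxy [-8.7  5.2]
-88 4 center 2.0 width 10.9 depthxy [-7.7  3.4]
-94 3 center 1.9 width 6.5 depthxy [-4.7  1. ]
-100 3 center 1.7 width 6.5 depthxy [-2.2 -0.6]
nozzle [282.6, 224.7] 0.82 (np.float64(5.245394344653272), np.float64(-100.5979641904105))
slug [279.7, 253.0] 0.9 [426.8 177.7  69. ]
crop 234 158
```

The rows match the bottle (widths 32 mm, 19 mm, then the tip), and the axis drifts only 1.3 mm over 63 mm, a tilt of about 1°. The tip is about 103 mm below the grasp point. Now I'll centre and lower.

arm_command:
  motion:
    - {"offset": [0.0025,-0.001,0.012],"spin": 0}
    - {"offset": [0,0,0.015],"spin": 0}
    - {"offset": [0,0,0.012],"spin": 0}
    - {"offset": [0,0,0.006],"spin": 0}
    - {"offset": [0,0,0],"spin": 0}

```text
time_s: 12.78
ee_pos: [425.3, 179.3, 195.0]
ee_rot: [-180.0, 0.1, 54.9]
force: [-0.5, 0.2, -1.0]
gripper_width: 31.5
gripper_force: 20.0
```

```bash
python3 tilt.py 2; python3 - <<'E'
from h import *
np.set_printoptions(precision=1,suppress=True)
from scipy.optimize import least_squares
for c,b in [('scene',(262,240,300,292)),('top',(250,222,285,255))]:
    im,d=env.grab_frame(c);P,r,cc=cloud(c,d,b);k=(P[:,2]>25)&(P[:,2]<62)&(np.hypot(P[:,0]-424,P[:,1]-177)<26);Q=P[k]
    if k.sum()>20:
        f=least_squares(lambda p:np.hypot(Q[:,0]-p[0],Q[:,1]-p[1])-17.5,[424,177],loss='soft_l1');print(c,k.sum(),'side fit',f.x,np.median(abs(f.fun)))
    k=(P[:,2]>62)&(P[:,2]<75)&(np.hypot(P[:,0]-424,P[:,1]-177)<30);Q=P[k];print('top',k.sum(),(Q.min(0)+Q.max(0))/2,np.ptp(Q,axis=0),np.percentile(Q[:,2],95)) if k.sum() else 0
    if c=='scene':
        hit=(P[:,2]>20)&(P[:,2]<60)&(np.hypot(P[:,0]-424,P[:,1]-177)<30)
        for row in range(258,280,4):
            q=hit&(r==row)
            if q.sum(): print(row,'slug centre col',(cc[q].min()+cc[q].max())/2,q.sum())
E
```

```text
12.775 [425.3 179.3 195. ] [-180.     0.1   54.9] 31.49652347967456 19.999819099903107
tool x . right -0.9999962320639504
-22 18 center 0.1 width 38.6 depthxy [-21.5  16.3]
-28 16 center 1.1 width 36.6 depthxy [-21.5  15.7]
-34 15 center 3.1 width 32.4 depthxy [-15.6   7.7]
-40 15 center 3.0 width 32.5 depthxy [-14.7   6.8]
-46 15 center 2.9 width 32.5 depthxy [-15.    8.1]
-52 15 center 2.7 width 32.7 depthxy [-13.3   6.6]
-58 14 center 1.5 width 30.5 depthxy [-13.5   9.1]
-64 12 center 1.4 width 26.2 depthxy [-14.7   8.8]
-70 9 center 2.3 width 19.7 depthxy [-8.4  5.5]
-76 9 center 2.2 width 19.8 depthxy [-8.5  3.6]
-82 9 center 2.1 width 19.8 depthxy [-11.2   5.3]
-88 5 center 1.9 width 11.1 depthxy [-8.6  3.7]
-94 3 center 1.8 width 6.7 depthxy [-4.6  0.8]
-100 3 center 1.7 width 6.7 depthxy [-3.5  1.5]
nozzle [277.5, 243.0] 0.8 (np.float64(-3.880600262381614), np.float64(-102.33832025486197))
nozzle [280.0, 276.2] 0.27 (np.float64(-0.15967738621500818), np.float64(-194.4905377954043))
slug [283.4, 254.5] 0.74 [416.9 174.6  69. ]
crop 233 177
scene 217 side fit [423.5 176.7] 0.956500612787103
top 120 [422.1 178.1  67. ] [36.7 36.3  9.8] 70.80282940843082
262 slug centre col 281.0 15
266 slug centre col 281.0 15
270 slug centre col 281.0 15
274 slug centre col 281.5 12
top 20 [415.6 170.   68.7] [14.4 20.2 12.3] 72.53951986710734
```

View pics/t_2.png

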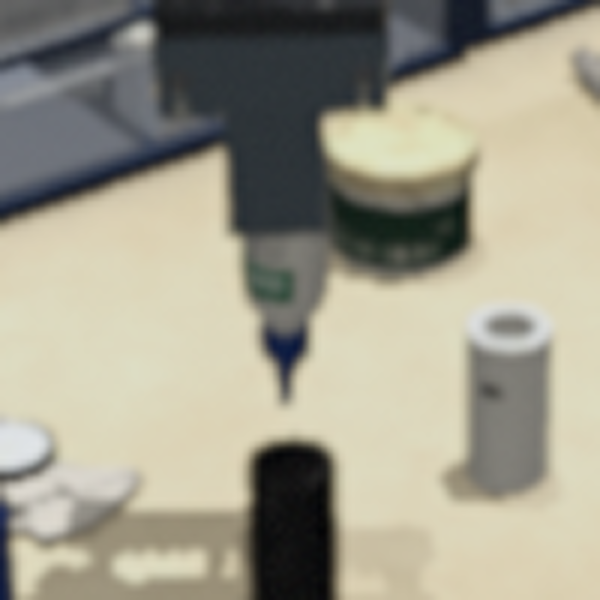

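The picture shows the bottle upright: tip at crop (287,405), black slug mouth centre at about (292,458), all other things standing. The tip needs 1.5 mm to the right (-x in the tool frame) and about 6.5 mm lower.

arm_command:
  motion:
    - {"offset": [-0.0015,0,0.003],"spin": 0}
    - {"offset": [0,0,0.0035],"spin": 0}
    - {"offset": [0,0,0],"spin": 0}
    - {"offset": [0,0,0],"spin": 0}
    - {"offset": [0,0,0],"spin": 0}

```text
time_s: 13.65
ee_pos: [424.8, 178.2, 189.1]
ee_rot: [180.0, -0.0, 54.9]
force: [0.3, -0.2, -1.1]
gripper_width: 31.5
gripper_force: 20.0
```

```bash
python3 tilt.py 3 | egrep -v -- '^-[2-6]'; python3 - <<'E'
from h import *
S=[]
for i in range(4): env.grab_frame('scene');s=env.state();S.append(s['ee_pos'])
print(np.mean(S,0),s['time_s'])
im,d=env.grab_frame('scene');P,r,cc=cloud('scene',d,(262,225,300,292))
near=(P[:,2]>20)&(np.hypot(P[:,0]-424,P[:,1]-177)<28)
for row in range(236,270,2):
    q=near&(r==row)
    if q.sum(): print(row,cc[q].min(),cc[q].max(),P[q,2].mean().round(1))
E
```

```text
13.65 [424.8 178.2 189.1] [180.   -0.   54.9] 31.50492570692393 19.999812841415405
tool x . right -0.9999989720370454
-70 10 center 2.1 width 22.0 depthxy [-9.2  5.5]
-76 10 center 2.0 width 22.1 depthxy [-6.6  3.2]
-82 9 center 0.8 width 19.9 depthxy [-7.9  4.6]
-88 4 center 1.7 width 8.9 depthxy [-7.1  2.9]
-94 3 center 1.6 width 8.9 depthxy [-5.   2.9]
-100 2 center 1.5 width 4.5 depthxy [-3.4  0.5]
-106 2 center 1.4 width 4.5 depthxy [-1.7 -0.6]
nozzle [280.8, 244.7] 0.84 (np.float64(2.154879692583096), np.float64(-101.4100040899535))
slug [282.8, 253.2] 0.96 [421.9 172.7  69. ]
crop 233 180
[424.71638957 178.19904151 189.04828952] 14.0
236 276 285 120.7
238 277 284 116.0
240 279 282 110.7
242 279 282 102.1
244 280 281 97.1
246 280 281 91.5
250 278 285 69.1
252 275 288 67.1
254 274 288 64.7
256 274 288 64.1
258 274 288 66.4
260 274 288 61.0
262 274 288 56.1
264 274 288 49.7
266 274 288 44.6
268 274 288 39.0
```

```bash
python3 -c "
from workcell import env
print(env.job_done())"
```

```text
the job is handed in; nothing more can be done
None
```

I handed the job in with the glue bottle held nozzle down (about 1° off vertical), its tip about 2 cm above the black slug's mouth and within about 1–2 mm of its centre; the bottle never touched the slug, and nothing else was moved.

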